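# Mount an idler roller between bench centres

### The arm

A 7-joint arm with a two-finger parallel gripper is mounted at the origin on the work surface. World frame = base frame: x ahead of the robot, y to its left, z up, the work surface at z = 0. Lengths are in m, angles in rad, forces in N, time in s.
With the tool pointing down it reaches from about 0.4 to 0.85 m from the base axis. Payload 6.9 kg.
Tool frame: the origin (TCP) lies at the very end of the fingers, on their centre line; the grasp point (between the pads) lies 19 mm behind it; z points along the fingers, y is the line along which they close (so a half turn about z gives the same grasp; the last joint's range is limited). The gripper opens to 85 mm and grips with 20 to 120 N. Pads are 22 mm wide; open, the fingers measure 114 mm over their backs; the gripper's body (76 mm by 85 mm) begins 54 mm behind the grasp point. The pads swing forward as they close: fully open they stand 13 mm farther back than shut.
Start: joints at [1.268, 0.507, -0.238, 1.5, 0.126, 1.149, -0.155], TCP at [0.248, -0.574, 0.231] pointing down, gripper open.
Joint ranges: [-3.08, 3.08], [-0.24, 2.05], [-1.43, 1.35], [0, 2.5], [-1.52, 4.66], [0.17, 1.96], [-2.89, 2.89]. Speed limits (rad/s): [2.39, 2.39, 3.14, 3.14, 3.14, 3.14, 3.14].

### API

Orientations are given as a 3x3 rotation matrix whose columns are the frame's x, y, z axes.
In Python, from bench import readout, grab_frame, calibration, close_job gives the robot as it stands.
- The arm moves only by the tool send_rows, never from a script. Its argument "commands" is a list of rows, each an object of numbers: "dx", "dy", "dz": the shift along the world's x, y, z as a fraction of full scale; "rx", "ry", "rz": the turn, a rotation vector about the world's x, y, z as a fraction of full scale; "fingers": the closure, from -1 (fully open) to 1 (shut). A call has 1 to 10 rows; each row shifts and turns the commanded pose from where the row before left it; what a row does not reach is not made up. Full scale, the value 1, is 5 cm for a shift and 5 degrees for a turn. A row lasts 1/8 s, in which the tool goes at most 62.5 mm and 10.7 degrees, less where a joint would pass 70% of its speed; a pose out of reach is approached as far as the arm can. A call with a number of a shift or a turn outside -1 to 1 is refused whole. A call with a gripper value outside its range is refused whole. The fingers move at their own pace and stop on an object; "force" is the grip in N (left out, the last holds). Time passes only in rows, so rows that do not move let the fingers close. It gives the time, the measured TCP pose, the force, the opening and the grip force at its end, in the units of the state.
- readout.sense(): the state, without advancing time (a new reading comes with each control period).
- grab_frame(name): name is "side" or "top"; returns the picture (420x560x3 uint8, red, green, blue); there is no depth.
- calibration(name): a dict with "intrinsics" (3x3 intrinsics, pixels), "dist_coeffs" ([k1, k2, p1, p2, k3] as OpenCV has them; the pictures are not rectified), "world_to_cam" (4x4, takes a point from world to camera coordinates). Camera axes: x right, y up, looking along -z (the intrinsics and any distortion apply to the point x, -y, -z); pixel columns grow to the right and rows downward; lengths in m; the calibration is good to about 2 mm. A picture is of the moment at which its call begins. calibration takes no time and is no camera call.
- close_job(): hands the job in; it is judged then, once.
The state is a dict: "t": time; "q": joint angles; "joint_velocities": joint speeds; "tau": joint torques, N m; "tcp_pos": TCP position; "eef_rot": TCP orientation; "force": force on the tool from outside, world axes, zero at the start; "moment": the same for the moment, N m; "opening": finger opening in m; "grasp_force": force on a finger pad.
Only numpy, scipy, OpenCV 4.12 (cv2) and the standard library are available. Lean on these libraries where they do the work, as an engineer would, in place of code of your own. Each camera call takes 0.05 s, during which the arm holds its last target. There are 200 camera calls.

### The job

Mount the blue-sleeved roller in the bench centres ready for its run-out check: lay it gently in the two V rests, then push the tailstock up until both centres sit in the roller's end bores and the roller is lifted clear of the rests, nipped firmly on the spring centre but not rammed. Only then swing the orange clamp lever fully round to its locked stop, and leave the other rollers and everything else on the bench undisturbed.

Things in the scene. Friction and masses are not known exactly. Their poses are not given: they have to be found in the camera images.
- bed: Grey-green bench-centre bed with bright ways, 92 (x) x 430 (y) x 40 (z) mm, bolted down. Origin on the table under the middle of the roller's place; its y axis is the direction of the centre line (headstock at -y, tailstock at +y), z up. The centre line runs 95 mm above the table
- headstock: Fixed grey-green block at the bed's -y end, 44 mm wide, its top 113 mm above the table, with a steel 60-degree centre pointing to +y. Same origin and axes as the bed
- head_seat (a point): On the centre line at bed y = -90 mm, where the rim of a roller's bore comes when fully home on the headstock centre. The headstock's face lies 23 mm behind it (to -y), the cone's tip 9.5 mm in front (to +y)
- rests: Two white 90-degree V rests on aluminium posts on the bed, at bed y = -45 and +65 mm, 10 mm thick along y; the V arms open to 22 mm either side of the centre line, tips 91 mm above the table. A roller in them lies 2.5 mm below the centre line (axis 92.5 mm above the table). Same origin and axes as the bed
- tailstock (a joint): Slide of the tailstock along the bed, m: 0 fully back (+y), growing towards the headstock to 0.090. It stays where it is left; dry friction about 10 N. At 0.065 the spring centre just meets a roller that is home on the headstock centre; each further mm presses the spring centre in by 1 mm
- tail_back (a point): Middle of the tailstock's flat back face (looks to +y, 44 mm wide, 40 to 118 mm above the table), at centre height, 95 mm above the table: the place to push. The tailstock block is 56 mm long and its top is 118 mm above the table
- tail_seat (a point): Point on the tailstock's spring centre, on the centre line, where the rim of a roller's bore comes when fully home on it; the cone's tip is 9.5 mm in front of it (towards -y)
- quill: The tailstock's steel spring centre, 60-degree cone on a 22 mm barrel; origin on the centre line at the tailstock's front face. It presses back into the tailstock: 3 N to start, 2 N more per mm, solid after 4 mm (11 N), then rigid. Lifting the roller takes 2 to 5 N of this. A firm nip is the spring about half way in: 7 N on the roller, so 17 to 20 N on the tool that pushes the tailstock
- clamp (a joint): Clamp lever on the tailstock's foot, on the robot's side (-x), rad: 0 loose (arm points 25 degrees off straight back (+y) towards -x), growing counter-clockwise seen from above to the locked stop at 1.25 (arm points to -x). Stays where it is left; turning takes about 0.12 N m (2 N at the tip)
- clamp_pivot (a point): Point on the clamp lever's upright turning axis, 84 mm above the table; it lies 52 mm to -x of the centre line, beside the middle of the tailstock, and moves with it
- clamp_tip (a point): Middle of the outer end of the orange lever grip (16 mm thick, from 30 to 62 mm out from the axis), 60 mm from the turning axis, 84 mm above the table; the grip slopes down towards the pivot, to 77 mm above the table 30 mm out
- rack: Aluminium rack, 150 (x) x 215 (y) mm, with three V places 74 mm apart along its y, holding the three rollers along its x, axes 85 mm above the table; which roller lies where varies. The 10 mm plates with the Vs stand 55 mm either side of its middle; between them only the 10 mm base plate lies under the rollers. Fixed. Origin on the table under its centre
- blue_roller: The roller to mount: aluminium tube 28 mm in diameter and 180 mm long with steel ends, blue sleeve 36 mm in diameter and 48 mm long round its middle; about 0.28 kg; either end may go to the headstock. Origin at its middle on its axis; x along its axis
- bore0 (a point): Mouth of the centre bore (14 mm across, 14 mm deep) at the roller's +x end, on its axis
- bore1 (a point): Mouth of the same bore at its -x end, on its axis
- black_roller: Bystander in the rack: the same roller with a black sleeve, leave it. Origin at its middle
- plain_roller: Bystander in the rack: plain steel roller without a sleeve, leave it. Origin at its middle
- gauge_stand: Bystander: dial gauge on an arm of a dark magnetic stand, 205 mm tall, standing behind the bed (+x). Origin under its foot
- tape_roll: Bystander: amber tape roll, 84 mm across, 25 mm high. Origin under its centre
- driver: Bystander: red screwdriver, 190 mm long, lying between robot and bed. Origin under its middle
- cap_bin: Bystander: blue bin of black end caps, 130 x 180 x 70 mm. Origin under its centre
Things that resemble listed ones, but are neither listed nor needed, are in the scene too. Leave any yellow look-alike of the blue_roller alone.

How it is judged:
On the way, in this order (a step that is already met when the one before it is completed fails the run):
1. the blue roller lies in both V rests along the bed, let go (contact force between blue_roller and rests above 1 N and contact force between blue_roller and the fingers below 0.1 N and horizontal distance between blue_roller and bed below 0.045 m and angle between the x axis of blue_roller and the y axis of bed, either way round below 0.03 rad), for 0.2 s.
2. both centres sit in its bores (within 3 mm), it is clear of the rests and pressed on the headstock centre with more than 4 N, the clamp still loose (((distance between bore0 and head_seat below 0.003 m and distance between bore1 and tail_seat below 0.003 m) or (distance between bore1 and head_seat below 0.003 m and distance between bore0 and tail_seat below 0.003 m)) and contact force between blue_roller and rests below 0.1 N and contact force between blue_roller and headstock above 4 N and value of joint clamp below 0.6 rad), for 0.3 s.
At the end, for the whole second after the job is handed in: The blue roller is at rest between the centres: both bores within 3 mm of fully home on their centres, clear of the V rests (under 0.1 N), pressed on the headstock centre with more than 4 N, and the clamp lever is within 0.1 rad of its locked stop (past 1.15 rad) (((distance between bore0 and head_seat below 0.003 m and distance between bore1 and tail_seat below 0.003 m) or (distance between bore1 and head_seat below 0.003 m and distance between bore0 and tail_seat below 0.003 m)) and contact force between blue_roller and rests below 0.1 N and contact force between blue_roller and headstock above 4 N and value of joint clamp above 1.15 rad and linear speed of blue_roller below 0.02 m/s); the robot touches nothing.
It fails at once if the roller rammed: more than 25 N on the headstock centre (contact force between blue_roller and headstock above 25 N).
It fails at once if the roller dropped (falling free at over 0.45 m/s, a drop of about 10 mm) or slammed into the rests (over 60 N) (contact force between blue_roller and rests above 60 N or (contact force between blue_roller and the fingers below 0.1 N and linear speed of blue_roller above 0.45 m/s)).
It fails at once if another roller, the gauge stand, tape roll, screwdriver or bin disturbed (moved more than 15 mm) (distance of any of black_roller, plain_roller, gauge_stand, tape_roll, driver, cap_bin from where it was at the start of the episode above 0.015 m).
It also fails if it takes over 64 s, if anything falls off the work surface, if the arm or the gripper's body presses on something with over 40 N, if the wrist force passes 120 N, or if a joint passes its speed limit or range.

## Working session

There is one attempt and no reset: what is moved stays moved. The work goes in short steps, Python scripts to look and compute and a tool call to move; the robot and the scene stay as the last step left them, time stands still between calls to the robot, and variables do not carry over. Pictures are saved under pics/ and viewed, at most 12 in all, crops included, and the job is handed in when it is done.

Besides the shell and the picture viewer there is one more tool, called after ">>>" as name([rows], argument=value, ...), one row to a line, values as JSON. send_rows: Moves the arm, as the interface text tells. Shift numbers are shares of 5 cm and turn numbers shares of 5 degrees, none past 1 either way. Its arguments: {"type":"object","properties":{"commands":{"type":"array","items":{"type":"object","properties":{"dx":{"type":"number","minimum":-1,"maximum":1},"dy":{"type":"number","minimum":-1,"maximum":1},"dz":{"type":"number","minimum":-1,"maximum":1},"rx":{"type":"number","minimum":-1,"maximum":1},"ry":{"type":"number","minimum":-1,"maximum":1},"rz":{"type":"number","minimum":-1,"maximum":1},"fingers":{"type":"number"}}}},"force":{"type":"number"}},"required":["commands"]}

```bash
mkdir -p pics; ls
python3 - <<'E'
from bench import *
import cv2,numpy as np
for n in("top","side"):
    f=grab_frame(n); cv2.imwrite(f"pics/{n}0.png",cv2.cvtColor(f,cv2.COLOR_RGB2BGR))
    c=calibration(n); print(n,c)
s=readout.sense();print(s)
E
```

```text
pics
top {'intrinsics': array([[415.37294257,   0.        , 276.69853918],
       [  0.        , 415.37294257, 210.44760928],
       [  0.        ,   0.        ,   1.        ]]), 'dist_coeffs': array([0.02092843, 0.        , 0.        , 0.        , 0.        ]), 'world_to_cam': array([[-0.00632707, -0.99979134,  0.01942296,  0.02098581],
       [ 0.99804026, -0.00510439,  0.06236651, -0.50296086],
       [-0.06225435,  0.01977949,  0.9978643 , -1.09269398],
       [ 0.        ,  0.        ,  0.        ,  1.        ]])}
side {'intrinsics': array([[442.5018367 ,   0.        , 286.05069457],
       [  0.        , 442.5018367 , 206.22731235],
       [  0.        ,   0.        ,   1.        ]]), 'dist_coeffs': array([-0.12456339,  0.        ,  0.        ,  0.        ,  0.        ]), 'world_to_cam': array([[-0.9899101 , -0.14149201,  0.00761617,  0.49410142],
       [ 0.10213433, -0.67523389,  0.73049831, -0.10733407],
       [-0.09821698,  0.72390552,  0.68287204, -1.28484378],
       [ 0.        ,  0.        ,  0.        ,  1.        ]])}
{'t': 0.1, 'q': array([ 1.26748384,  0.50823937, -0.23754292,  1.50101202,  0.12568316,
        1.14890683, -0.15480865]), 'joint_velocities': array([ 1.55479983e-04, -1.37314482e-03,  5.05354769e-04, -1.53865408e-03,
       -7.63147463e-04, -4.04007351e-04, -2.09773414e-05]), 'tau': array([-5.56119630e-03, -6.21832395e+01, -2.19535120e+00, -2.50201124e+01,
        1.24507584e-02,  7.76108442e-03,  2.35722047e-05]), 'tcp_pos': array([ 0.24821739, -0.57311406,  0.23053313]), 'eef_rot': array([[ 9.17592033e-01,  3.97522901e-01, -6.35874254e-04],
       [ 3.97523409e-01, -9.17590894e-01,  1.44543778e-03],
       [-8.87780528e-06, -1.57909709e-03, -9.99998753e-01]]), 'force': array([9.31470172e-01, 8.36917852e-02, 1.07605481e-04]), 'moment': array([0.050418  , 0.03710266, 0.06200267]), 'grasp_force': 0.0, 'opening': 0.08563310219813373}
```

View pics/top0.png

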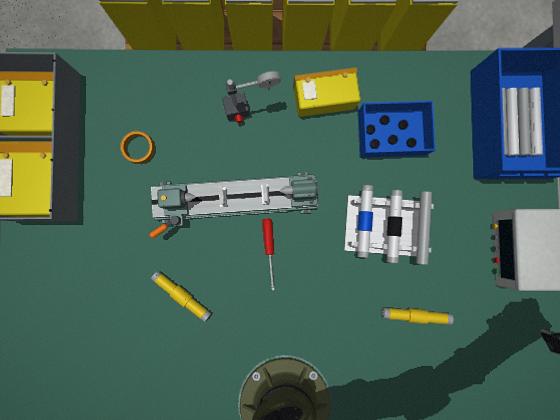

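View pics/side0.png

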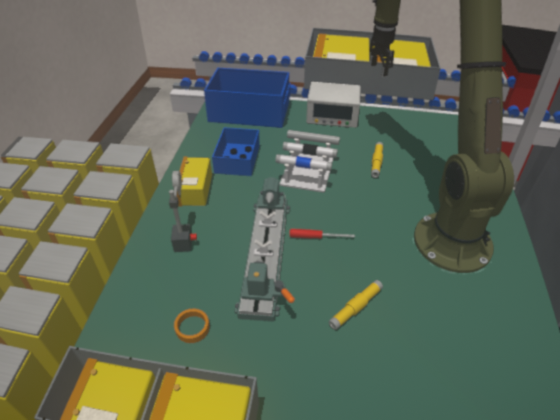

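The top view shows four roller-like candidates:
- A blue-sleeved roller at (365,221) in the rack.
- A black-sleeved roller at (395,225) in the rack.
- A plain roller at (424,228) in the rack.
- Yellow look-alikes at (182,296) and (418,316).

Only the one at (365,221) fits, with its blue sleeve on an aluminium tube. The bed has its headstock at (302,188), the tailstock at (172,197) and the orange lever at (158,230). I'll confirm with one enlarged crop.

```bash
cat > h.py <<'E'
import cv2,numpy as np
from bench import *
C={n:calibration(n) for n in("top","side")}
D=np.diag([1,-1,-1.])
def ray(n,uv):
    c=C[n];x=cv2.undistortPoints(np.array([[uv]],float),c["intrinsics"],c["dist_coeffs"])[0,0]
    R=c["world_to_cam"][:3,:3];t=c["world_to_cam"][:3,3]
    d=R.T@(D@np.array([x[0],x[1],1]));return -R.T@t,d/np.linalg.norm(d)
def plane(n,uv,z):
    o,d=ray(n,uv);return o+d*(z-o[2])/d[2]
def tri(a,b):
    o1,d1=ray("top",a);o2,d2=ray("side",b)
    s=np.linalg.lstsq(np.c_[d1,-d2],o2-o1,rcond=None)[0]
    p,q=o1+s[0]*d1,o2+s[1]*d2;return (p+q)/2,np.linalg.norm(p-q)
def proj(n,p):
    c=C[n];M=c["world_to_cam"];r=D@M[:3,:3];t=D@M[:3,3]
    return cv2.projectPoints(np.array([p],float),cv2.Rodrigues(r)[0],t,c["intrinsics"],c["dist_coeffs"])[0][0,0]
def blob(f,lo,hi,box):
    h=cv2.cvtColor(f,cv2.COLOR_RGB2HSV);m=cv2.inRange(h,np.array(lo),np.array(hi))
    x0,y0,x1,y1=box;k=np.zeros_like(m);k[y0:y1,x0:x1]=m[y0:y1,x0:x1]
    n,l,s,c=cv2.connectedComponentsWithStats(k);i=1+np.argmax(s[1:,4]);return c[i],s[i],l==i
E
python3 - <<'E'
from h import *
t=cv2.imread("pics/top0.png");s=cv2.imread("pics/side0.png")
a=cv2.resize(t[165:275,140:340],None,fx=4,fy=4,interpolation=cv2.INTER_CUBIC)
cv2.imwrite("pics/bedtop.png",a[:320])
cv2.imwrite("pics/racks.png",np.hstack([cv2.resize(t[180:270,340:440],(400,360),interpolation=2),cv2.resize(s[125:200,270:345],(360,360),interpolation=2)]))
cv2.imwrite("pics/bedside.png",cv2.resize(s[175:325,225:305],(320,600),interpolation=2))
T=t[...,::-1].copy();S=s[...,::-1].copy()
for nm,lo,hi,bt,bs in[("blue",(105,130,60),(130,255,255),(350,195,380,245),(285,145,335,180)),("lever",(5,150,120),(20,255,255),(140,215,185,245),(272,280,300,305)),("red",(0,150,80),(5,255,255),(255,210,280,260),(285,225,330,242))]:
    a,sa,ma=blob(T,lo,hi,bt);b,sb,mb=blob(S,lo,hi,bs);print(nm,a,sa,b,sb,tri(a,b))
E
```

```text
blue [364.95131086 220.61423221] [358 211  15  20 267] [302.73394495 161.41284404] [296 157  15  10 109] (array([ 0.47315329, -0.19961748,  0.09230244]), np.float64(0.002656984911892043))
lever [157.72477064 230.55045872] [149 224  18  14 109] [287.31395349 295.20930233] [282 289  12  13  86] (array([0.45112351, 0.31418903, 0.08553368]), np.float64(0.0014689635868936227))
red [267.72435897 236.14423077] [263 219  11  36 312] [305.22009569 232.9138756 ] [290 229  32   9 209] (array([0.43589042, 0.0424519 , 0.01907382]), np.float64(0.0021818875000061285))
```

View pics/racks.png

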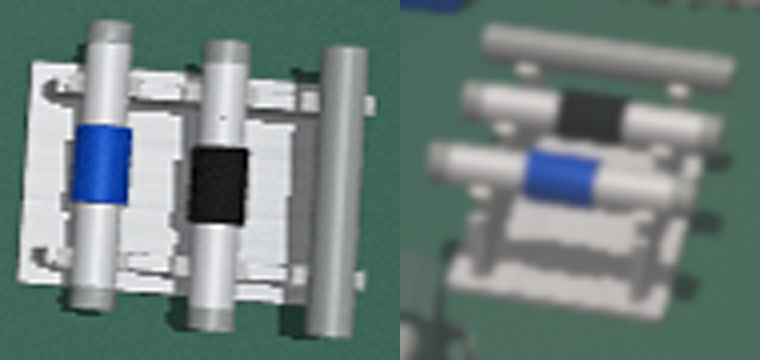

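View pics/bedtop.png

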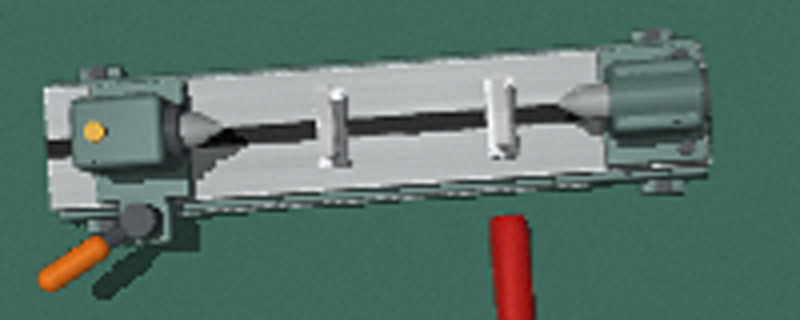

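View pics/bedside.png

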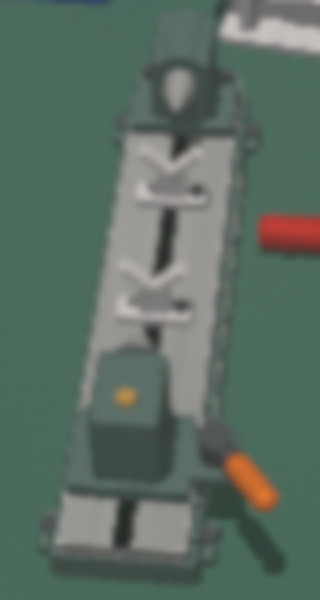

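The crop confirms the blue-sleeved aluminium roller, leftmost in the rack at top (365,221) and side (303,161). The V rests are at top (224,197) and (265,195), with the cone tips at about (280,191) and (195.5,197). Next I'll compute the poses.

Run:
```python
from h import *
np.set_printoptions(precision=4,suppress=True)
T=lambda x,y:(140+(x+.5)/4-.5,165+(y+.5)/4-.5); S=lambda x,y:(225+(x+.5)/4-.5,175+(y+.5)/4-.5); R=lambda x,y:(340+(x+.5)/4-.5,180+(y+.5)/4-.5)
r={}
for n,a,b in[("r65+",T(337,92),S(122,265)),("r65-",T(338,162),S(188,273)),("r45+",T(494,85),S(140,145)),("r45-",T(503,153),S(203,152)),("knob",T(95,131),S(125,397))]:
    print(n,tri(a,b),plane("top",a,.091))
    r[n]=plane("top",a,.091)
print("headtip",plane("top",T(560,103),.095),"tailtip",plane("top",T(222,128),.095))
for p in[(45,88),(50,212),(708,40),(710,178)]:print("bed",plane("top",T(*p),.04))
for p in[(72,96),(162,100),(162,170),(72,165)]:print("tail top",plane("top",T(*p),.118))
for p in[(612,62),(700,58),(703,130),(612,136)]:print("head top",plane("top",T(*p),.113))
a=plane("top",R(110,21),.09);b=plane("top",R(92,309),.09);print("roller ends",a,b,(a+b)/2,np.linalg.norm(a-b),np.degrees(np.arctan2(*(a-b)[[1,0]])))
print("blue",plane("top",(364.95,220.61),.1), "blue z=.085",plane("top",(364.95,220.61),.085))
# side check: predicted sleeve
print(proj("side",(0.4725,-.2005,.085)),proj("side",(0.4725,-.2005,.1)))
# wave: lines of clean ways via yellow/knob skip; bed axis
from scipy.spatial.transform import Rotation as Ro
for nm,p in[("65",(r["r65+"]+r["r65-"])/2),("45",(r["r45+"]+r["r45-"])/2)]:print(nm,p)
```

```text
r65+ (array([0.559 , 0.1518, 0.0828]), np.float64(0.004142851626063114)) [0.5559 0.1506 0.091 ]
r65- (array([0.5148, 0.1512, 0.0816]), np.float64(0.003757868088746594)) [0.5123 0.15   0.091 ]
r45+ (array([0.5628, 0.0534, 0.0992]), np.float64(0.007792679542394227)) [0.5599 0.0531 0.091 ]
r45- (array([0.5202, 0.0479, 0.0936]), np.float64(0.0059872820118585385)) [0.5174 0.0477 0.091 ]
knob (array([0.5297, 0.2916, 0.1236]), np.float64(0.0013044116737458925)) [0.5322 0.2998 0.091 ]
headtip [0.548  0.0121 0.095 ] tailtip [0.5333 0.221  0.095 ]
bed [0.5652 0.3451 0.04  ]
bed [0.4846 0.3409 0.04  ]
bed [ 0.5953 -0.0869  0.04  ]
bed [ 0.5045 -0.0871  0.04  ]
tail top [0.5509 0.3069 0.118 ]
tail top [0.5482 0.253  0.118 ]
tail top [0.5059 0.2527 0.118 ]
tail top [0.5092 0.3065 0.118 ]
head top [ 0.5711 -0.0194  0.113 ]
head top [ 0.5733 -0.0733  0.113 ]
head top [ 0.5291 -0.0746  0.113 ]
head top [ 0.5257 -0.019   0.113 ]
roller ends [ 0.5615 -0.2075  0.09  ] [ 0.3821 -0.1926  0.09  ] [ 0.4718 -0.2     0.09  ] 0.18001174600864073 -4.71624827583225
blue [ 0.4716 -0.1979  0.1   ] blue z=.085 [ 0.4721 -0.2014  0.085 ]
[303.3063 163.1079] [303.4638 159.3658]
65 [0.5341 0.1503 0.091 ]
45 [0.5386 0.0504 0.091 ]
```

>>> send_rows([
  {"dx": 0.56,"dy": 0.93,"rz": -0.7,"fingers": -0.3},
  {"dx": 0.56,"dy": 0.93,"rz": -0.7,"fingers": -0.3},
  {"dx": 0.56,"dy": 0.93,"rz": -0.7,"fingers": -0.3},
  {"dx": 0.56,"dy": 0.93,"rz": -0.7,"fingers": -0.3},
  {"dx": 0.56,"dy": 0.93,"rz": -0.7,"fingers": -0.3},
  {"dx": 0.56,"dy": 0.93,"rz": -0.7,"fingers": -0.3},
  {"dx": 0.56,"dy": 0.93,"rz": -0.7,"fingers": -0.3},
  {"dx": 0.56,"dy": 0.93,"rz": -0.7,"fingers": -0.3},
  {"fingers": -0.3},
  {"fingers": -0.3},
], force=40)

```text
validation failed for argument at $.co...
```

>>> send_rows([
  {"dx": 0.56,"dy": 0.93,"dz": 0,"rx": 0,"ry": 0,"rz": -0.7,"fingers": -0.3},
], force=40)

```text
t: 0.22
tcp_pos: [0.2734, -0.5294, 0.23]
eef_rot: [[0.943, 0.333, -0.002], [0.333, -0.943, -0.0], [-0.002, -0.0, -1.0]]
force: [1.4, 0.4, 0.1]
opening: 0.0697
grasp_force: 0.0
```

>>> send_rows([
  {"dx": 0.56,"dy": 0.93,"dz": 0,"rx": 0,"ry": 0,"rz": -0.7,"fingers": -0.3},
  {"dx": 0.56,"dy": 0.93,"dz": 0,"rx": 0,"ry": 0,"rz": -0.7,"fingers": -0.3},
  {"dx": 0.56,"dy": 0.93,"dz": 0,"rx": 0,"ry": 0,"rz": -0.7,"fingers": -0.3},
  {"dx": 0.56,"dy": 0.93,"dz": 0,"rx": 0,"ry": 0,"rz": -0.7,"fingers": -0.3},
  {"dx": 0.56,"dy": 0.93,"dz": 0,"rx": 0,"ry": 0,"rz": -0.7,"fingers": -0.3},
  {"dx": 0.56,"dy": 0.93,"dz": 0,"rx": 0,"ry": 0,"rz": -0.7,"fingers": -0.3},
  {"dx": 0.56,"dy": 0.93,"dz": 0,"rx": 0,"ry": 0,"rz": -0.7,"fingers": -0.3},
  {"dx": 0,"dy": 0,"dz": 0,"rx": 0,"ry": 0,"rz": 0,"fingers": -0.3},
  {"dx": 0,"dy": 0,"dz": 0,"rx": 0,"ry": 0,"rz": 0,"fingers": -0.3},
])

```text
t: 1.35
tcp_pos: [0.472, -0.2018, 0.231]
eef_rot: [[0.997, -0.079, -0.001], [-0.079, -0.997, -0.0], [-0.001, 0.0, -1.0]]
force: [-0.6, 0.2, 0.0]
opening: 0.0555
grasp_force: 0.0
```

Run:
```python
from h import *
np.set_printoptions(precision=4,suppress=True)
s=readout.sense();print(s["q"],s["tcp_pos"],s["eef_rot"],s["opening"])
```

```text
[ 0.5256  0.336  -0.234   1.7898  0.0901  1.027  -1.3924] [ 0.472  -0.2018  0.231 ] [[ 0.9969 -0.0791 -0.001 ]
 [-0.0791 -0.9969 -0.0002]
 [-0.001   0.0003 -1.    ]] 0.05554071098129663
```

>>> send_rows([
  {"dx": 0,"dy": 0,"dz": -0.8,"rx": 0,"ry": 0,"rz": 0,"fingers": -0.3},
  {"dx": 0,"dy": 0,"dz": -0.8,"rx": 0,"ry": 0,"rz": 0,"fingers": -0.3},
  {"dx": 0,"dy": 0,"dz": -0.6,"rx": 0,"ry": 0,"rz": 0,"fingers": -0.3},
  {"dx": 0,"dy": 0,"dz": -0.5,"rx": 0,"ry": 0,"rz": 0,"fingers": -0.3},
  {"dx": 0,"dy": 0,"dz": -0.4,"rx": 0,"ry": 0,"rz": 0,"fingers": -0.3},
  {"dx": 0,"dy": 0,"dz": -0.2,"rx": 0,"ry": 0,"rz": 0,"fingers": -0.3},
  {"dx": 0,"dy": 0,"dz": 0,"rx": 0,"ry": 0,"rz": 0,"fingers": -0.3},
])

```text
t: 2.22
tcp_pos: [0.4717, -0.2024, 0.0659]
eef_rot: [[0.997, -0.081, -0.001], [-0.081, -0.997, 0.0], [-0.001, -0.0, -1.0]]
force: [-0.4, 0.1, 0.1]
opening: 0.0554
grasp_force: 0.0
```

>>> send_rows([
  {"dx": 0,"dy": 0,"dz": 0,"rx": 0,"ry": 0,"rz": 0,"fingers": 0.0},
  {"dx": 0,"dy": 0,"dz": 0,"rx": 0,"ry": 0,"rz": 0,"fingers": 0.3},
  {"dx": 0,"dy": 0,"dz": 0,"rx": 0,"ry": 0,"rz": 0,"fingers": 1},
  {"dx": 0,"dy": 0,"dz": 0,"rx": 0,"ry": 0,"rz": 0,"fingers": 1},
  {"dx": 0,"dy": 0,"dz": 0,"rx": 0,"ry": 0,"rz": 0,"fingers": 1},
  {"dx": 0,"dy": 0,"dz": 0,"rx": 0,"ry": 0,"rz": 0,"fingers": 1},
], force=40)

```text
t: 2.98
tcp_pos: [0.4728, -0.2019, 0.0672]
eef_rot: [[0.997, -0.08, 0.001], [-0.08, -0.997, -0.001], [0.001, 0.001, -1.0]]
force: [-1.3, -0.4, 7.0]
opening: 0.0349
grasp_force: 39.6
```

>>> send_rows([
  {"dx": 0,"dy": 0,"dz": 0.3,"rx": 0,"ry": 0,"rz": 0,"fingers": 1},
  {"dx": 0,"dy": 0,"dz": 0.6,"rx": 0,"ry": 0,"rz": 0,"fingers": 1},
  {"dx": 0,"dy": 0,"dz": 0.8,"rx": 0,"ry": 0,"rz": 0,"fingers": 1},
  {"dx": 0,"dy": 0,"dz": 0.8,"rx": 0,"ry": 0,"rz": 0,"fingers": 1},
  {"dx": 0,"dy": 0,"dz": 0.6,"rx": 0,"ry": 0,"rz": 0,"fingers": 1},
  {"dx": 0,"dy": 0,"dz": 0.2,"rx": 0,"ry": 0,"rz": 0,"fingers": 1},
  {"dx": 0.067,"dy": 0.31,"dz": 0,"rx": 0,"ry": 0,"rz": 0.984,"fingers": 1},
  {"dx": 0.067,"dy": 0.31,"dz": 0,"rx": 0,"ry": 0,"rz": 0.984,"fingers": 1},
  {"dx": 0.067,"dy": 0.31,"dz": 0,"rx": 0,"ry": 0,"rz": 0.984,"fingers": 1},
  {"dx": 0.067,"dy": 0.31,"dz": 0,"rx": 0,"ry": 0,"rz": 0.984,"fingers": 1},
])

```text
t: 4.22
tcp_pos: [0.4851, -0.1388, 0.2304]
eef_rot: [[0.965, 0.263, -0.002], [0.263, -0.965, 0.001], [-0.002, -0.001, -1.0]]
force: [0.4, -0.0, -2.8]
opening: 0.0348
grasp_force: 40.5
```

>>> send_rows([
  {"dx": 0.067,"dy": 0.31,"dz": 0,"rx": 0,"ry": 0,"rz": 0.984,"fingers": 1},
  {"dx": 0.067,"dy": 0.31,"dz": 0,"rx": 0,"ry": 0,"rz": 0.984,"fingers": 1},
  {"dx": 0.067,"dy": 0.31,"dz": 0,"rx": 0,"ry": 0,"rz": 0.984,"fingers": 1},
  {"dx": 0.067,"dy": 0.31,"dz": 0,"rx": 0,"ry": 0,"rz": 0.984,"fingers": 1},
  {"dx": 0.067,"dy": 0.31,"dz": 0,"rx": 0,"ry": 0,"rz": 0.984,"fingers": 1},
  {"dx": 0.067,"dy": 0.31,"dz": 0,"rx": 0,"ry": 0,"rz": 0.984,"fingers": 1},
  {"dx": 0.067,"dy": 0.31,"dz": 0,"rx": 0,"ry": 0,"rz": 0.984,"fingers": 1},
  {"dx": 0.067,"dy": 0.31,"dz": 0,"rx": 0,"ry": 0,"rz": 0.984,"fingers": 1},
  {"dx": 0.067,"dy": 0.31,"dz": 0,"rx": 0,"ry": 0,"rz": 0.984,"fingers": 1},
  {"dx": 0.067,"dy": 0.31,"dz": 0,"rx": 0,"ry": 0,"rz": 0.984,"fingers": 1},
])

```text
t: 5.48
tcp_pos: [0.5186, 0.0159, 0.2303]
eef_rot: [[0.431, 0.902, -0.002], [0.902, -0.431, 0.0], [-0.001, -0.002, -1.0]]
force: [0.0, -0.2, -3.1]
opening: 0.0349
grasp_force: 40.6
```

>>> send_rows([
  {"dx": 0.067,"dy": 0.31,"dz": 0,"rx": 0,"ry": 0,"rz": 0.984,"fingers": 1},
  {"dx": 0.067,"dy": 0.31,"dz": 0,"rx": 0,"ry": 0,"rz": 0.984,"fingers": 1},
  {"dx": 0.067,"dy": 0.31,"dz": 0,"rx": 0,"ry": 0,"rz": 0.984,"fingers": 1},
  {"dx": 0.067,"dy": 0.31,"dz": 0,"rx": 0,"ry": 0,"rz": 0.984,"fingers": 1},
  {"dx": 0.067,"dy": 0.31,"dz": 0,"rx": 0,"ry": 0,"rz": 0.984,"fingers": 1},
  {"dx": 0.067,"dy": 0.31,"dz": 0,"rx": 0,"ry": 0,"rz": 0.984,"fingers": 1},
  {"dx": 0,"dy": 0,"dz": 0,"rx": 0,"ry": 0,"rz": 0,"fingers": 1},
  {"dx": 0,"dy": 0,"dz": 0,"rx": 0,"ry": 0,"rz": 0,"fingers": 1},
])

```text
t: 6.48
tcp_pos: [0.539, 0.1076, 0.2306]
eef_rot: [[-0.064, 0.998, -0.001], [0.998, 0.064, -0.001], [-0.001, -0.001, -1.0]]
force: [-0.4, -0.3, -2.7]
opening: 0.0351
grasp_force: 40.5
```

Run:
```python
from h import *
s=readout.sense();print(s["q"],s["tcp_pos"],s["grasp_force"])
f={n:cv2.cvtColor(grab_frame(n),cv2.COLOR_RGB2BGR) for n in("top","side")}
for n in f:cv2.imwrite(f"pics/{n}1.png",f[n])
cv2.imwrite("pics/over.png",np.hstack([cv2.resize(f["top"][140:260,140:330],(570,360),interpolation=2),cv2.resize(f["side"][170:290,230:306],(228,360),interpolation=2)]))
```

```text
[ 0.23072047  0.45268698 -0.71389085  1.69693255  0.32468933  1.11565326
 -0.51399883] [0.5389569  0.10757049 0.23063928] 40.5287504196167
```

View pics/over.png

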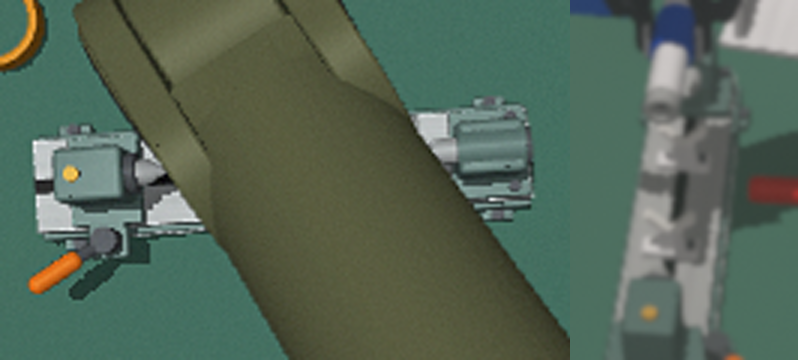

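The arm hides the rests from the top camera, and the side camera shows the roller above and in line with the bed. I'll lower it and look from the side.

>>> send_rows([
  {"dx": 0,"dy": 0,"dz": -0.5,"rx": 0,"ry": 0,"rz": 0,"fingers": 1},
  {"dx": 0,"dy": 0,"dz": -0.7,"rx": 0,"ry": 0,"rz": 0,"fingers": 1},
  {"dx": 0,"dy": 0,"dz": -0.7,"rx": 0,"ry": 0,"rz": 0,"fingers": 1},
  {"dx": 0,"dy": 0,"dz": -0.5,"rx": 0,"ry": 0,"rz": 0,"fingers": 1},
  {"dx": 0,"dy": 0,"dz": -0.3,"rx": 0,"ry": 0,"rz": 0,"fingers": 1},
  {"dx": 0,"dy": 0,"dz": 0,"rx": 0,"ry": 0,"rz": 0,"fingers": 1},
  {"dx": 0,"dy": 0,"dz": 0,"rx": 0,"ry": 0,"rz": 0,"fingers": 1},
])

```text
t: 7.45
tcp_pos: [0.5401, 0.1087, 0.0972]
eef_rot: [[-0.066, 0.998, 0.002], [0.998, 0.066, 0.0], [0.0, 0.002, -1.0]]
force: [1.2, -0.1, -2.5]
opening: 0.035
grasp_force: 40.4
```

Run:
```python
from h import *
s=readout.sense();print(s["tcp_pos"],s["force"])
f=cv2.cvtColor(grab_frame("side"),cv2.COLOR_RGB2BGR);cv2.imwrite("pics/side2.png",f)
cv2.imwrite("pics/low.png",cv2.resize(f[170:290,225:310],(425,600),interpolation=2))
d=np.array([-.0663,.9978,0]);p=s["tcp_pos"]+[0,0,.018]
for k in(-.09,.09):print("end",proj("side",p+k*d))
```

```text
[0.54007178 0.10871494 0.09723333] [ 1.17792434 -0.07694545 -2.54118262]
end [268.92873192 199.18261273]
end [261.54778814 246.91060744]
```

View pics/low.png

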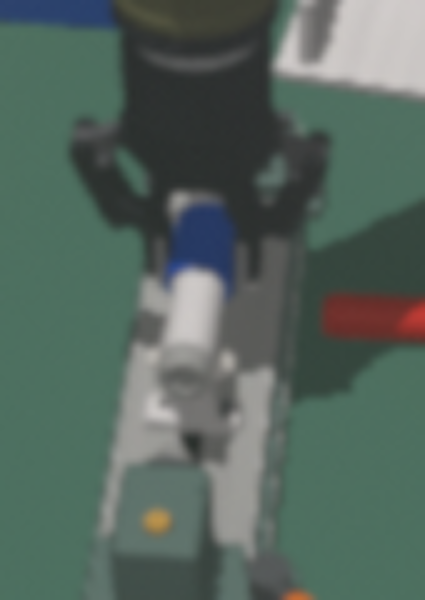

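Run:
```python
from h import *
d=np.array([-.0663,.9978,0]);O=np.array([.541,.0925,.091]);n=np.array([.9978,.0663,0])
for y in(.065,-.045):
  for k in(-.022,0,.022):print(y,k,proj("side",O+y*d+k*n),proj("top",O+y*d+k*n))
```

```text
0.065 -0.022 [272.02722371 241.86937615] [221.72915399 204.13967685]
0.065 0 [263.69490769 241.35115278] [221.15572214 195.33066175]
0.065 0.022 [255.38391567 240.831012  ] [220.58268458 186.54346518]
-0.045 -0.022 [275.88642649 212.89570966] [265.97491355 201.00717435]
-0.045 0 [268.08098901 212.44099291] [265.34729805 192.2274918 ]
-0.045 0.022 [260.29349037 211.98675708] [264.72104003 183.46942996]
```

>>> send_rows([
  {"dx": -0.008,"dy": 0.12,"dz": 0,"rx": 0,"ry": 0,"rz": 0,"fingers": 1},
  {"dx": 0,"dy": 0,"dz": -0.2,"rx": 0,"ry": 0,"rz": 0,"fingers": 1},
  {"dx": 0,"dy": 0,"dz": -0.14,"rx": 0,"ry": 0,"rz": 0,"fingers": 1},
  {"dx": 0,"dy": 0,"dz": 0,"rx": 0,"ry": 0,"rz": 0,"fingers": 1},
  {"dx": 0,"dy": 0,"dz": 0,"rx": 0,"ry": 0,"rz": 0,"fingers": 1},
])

```text
t: 8.12
tcp_pos: [0.5389, 0.1145, 0.0792]
eef_rot: [[-0.067, 0.998, -0.0], [0.998, 0.067, -0.0], [-0.0, -0.0, -1.0]]
force: [1.4, 0.1, -3.2]
opening: 0.0349
grasp_force: 40.4
```

>>> send_rows([
  {"dx": 0,"dy": 0,"dz": -0.04,"rx": 0,"ry": 0,"rz": 0,"fingers": 1},
  {"dx": 0,"dy": 0,"dz": -0.03,"rx": 0,"ry": 0,"rz": 0,"fingers": 1},
  {"dx": 0,"dy": 0,"dz": 0,"rx": 0,"ry": 0,"rz": 0,"fingers": 1},
])

```text
t: 8.5
tcp_pos: [0.5399, 0.1147, 0.0762]
eef_rot: [[-0.067, 0.998, 0.002], [0.998, 0.067, 0.0], [0.0, 0.002, -1.0]]
force: [2.3, 0.5, 1.6]
opening: 0.0346
grasp_force: 40.9
```

>>> send_rows([
  {"dx": 0,"dy": 0,"dz": -0.01,"rx": 0,"ry": 0,"rz": 0,"fingers": 1},
  {"dx": 0,"dy": 0,"dz": 0,"rx": 0,"ry": 0,"rz": 0,"fingers": 1},
  {"dx": 0,"dy": 0,"dz": 0,"rx": 0,"ry": 0,"rz": 0,"fingers": 0.1},
  {"dx": 0,"dy": 0,"dz": 0,"rx": 0,"ry": 0,"rz": 0,"fingers": -0.2},
  {"dx": 0,"dy": 0,"dz": 0,"rx": 0,"ry": 0,"rz": 0,"fingers": -0.5},
  {"dx": 0,"dy": 0,"dz": 0,"rx": 0,"ry": 0,"rz": 0,"fingers": -0.5},
  {"dx": 0,"dy": 0,"dz": 0,"rx": 0,"ry": 0,"rz": 0,"fingers": -0.5},
], force=20)

```text
t: 9.38
tcp_pos: [0.5388, 0.1145, 0.0752]
eef_rot: [[-0.067, 0.998, -0.0], [0.998, 0.067, -0.0], [-0.0, -0.0, -1.0]]
force: [-0.3, -0.1, -0.3]
opening: 0.0637
grasp_force: 0.0
```

>>> send_rows([
  {"dx": 0,"dy": 0,"dz": 0.4,"rx": 0,"ry": 0,"rz": 0,"fingers": -0.5},
  {"dx": 0,"dy": 0,"dz": 0.9,"rx": 0,"ry": 0,"rz": 0,"fingers": -0.5},
  {"dx": 0,"dy": 0,"dz": 0.9,"rx": 0,"ry": 0,"rz": 0,"fingers": -0.5},
  {"dx": 0,"dy": 0,"dz": 0.8,"rx": 0,"ry": 0,"rz": 0,"fingers": 0},
  {"dx": -0.06,"dy": 0.85,"dz": 0,"rx": 0,"ry": 0,"rz": 0,"fingers": 1},
  {"dx": -0.06,"dy": 0.85,"dz": 0,"rx": 0,"ry": 0,"rz": 0,"fingers": 1},
  {"dx": -0.06,"dy": 0.85,"dz": 0,"rx": 0,"ry": 0,"rz": 0,"fingers": 1},
  {"dx": -0.06,"dy": 0.85,"dz": 0,"rx": 0,"ry": 0,"rz": 0,"fingers": 1},
  {"dx": -0.06,"dy": 0.85,"dz": 0,"rx": 0,"ry": 0,"rz": 0,"fingers": 1},
  {"dx": -0.06,"dy": 0.85,"dz": 0,"rx": 0,"ry": 0,"rz": 0,"fingers": 1},
])

```text
t: 10.62
tcp_pos: [0.5207, 0.3707, 0.2251]
eef_rot: [[-0.067, 0.998, -0.0], [0.998, 0.067, -0.0], [-0.0, -0.0, -1.0]]
force: [-0.8, 0.2, -0.5]
opening: -0.0
grasp_force: 0.0
```

Run:
```python
from h import *
s=readout.sense();print(s["tcp_pos"],s["force"],s["opening"])
f={n:cv2.cvtColor(grab_frame(n),cv2.COLOR_RGB2BGR) for n in("top","side")}
for n in f:cv2.imwrite(f"pics/{n}3.png",f[n])
cv2.imwrite("pics/laid.png",np.hstack([cv2.resize(f["top"][150:260,140:330],(570,330),interpolation=2),cv2.resize(f["side"][175:285,230:306],(228,330),interpolation=2)]))
```

```text
[0.52072774 0.37070705 0.22511481] [-0.81992106  0.21872433 -0.50461801] -3.023184992129656e-05
```

View pics/laid.png

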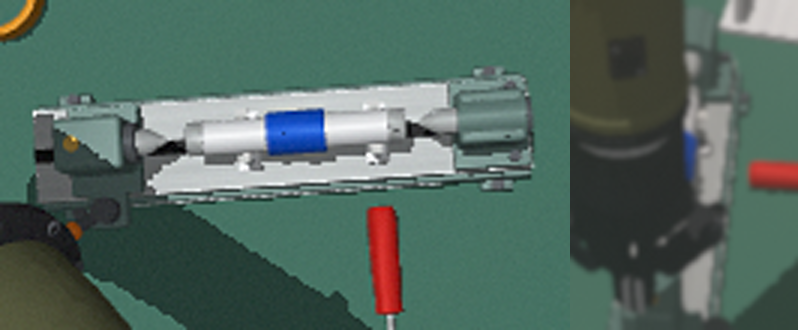

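The roller lies in both rests, with its ends at about (202,195) and (275,193) in the top view. The tail tip is just beyond its left end and the head tip is about 6 mm beyond its right end. Next I'll go down behind the tailstock.

>>> send_rows([
  {"dx": 0.03,"dy": 0,"dz": -0.6,"rx": 0,"ry": 0,"rz": 0,"fingers": 1},
  {"dx": 0,"dy": 0,"dz": -0.8,"rx": 0,"ry": 0,"rz": 0,"fingers": 1},
  {"dx": 0,"dy": 0,"dz": -0.8,"rx": 0,"ry": 0,"rz": 0,"fingers": 1},
  {"dx": 0,"dy": 0,"dz": -0.5,"rx": 0,"ry": 0,"rz": 0,"fingers": 1},
  {"dx": 0,"dy": 0,"dz": -0.14,"rx": 0,"ry": 0,"rz": 0,"fingers": 1},
  {"dx": 0.027,"dy": -0.4,"dz": 0,"rx": 0,"ry": 0,"rz": 0,"fingers": 1},
  {"dx": 0.02,"dy": -0.3,"dz": 0,"rx": 0,"ry": 0,"rz": 0,"fingers": 1},
  {"dx": 0.007,"dy": -0.1,"dz": 0,"rx": 0,"ry": 0,"rz": 0,"fingers": 1},
  {"dx": 0,"dy": 0,"dz": 0,"rx": 0,"ry": 0,"rz": 0,"fingers": 1},
])

```text
t: 11.85
tcp_pos: [0.5258, 0.3289, 0.0841]
eef_rot: [[-0.065, 0.998, 0.001], [0.998, 0.065, 0.0], [0.0, 0.001, -1.0]]
force: [0.9, 0.7, -0.2]
opening: -0.0001
grasp_force: 0.0
```

Now I'll feel for contact in small steps.

>>> send_rows([
  {"dx": 0.003,"dy": -0.04,"dz": 0,"rx": 0,"ry": 0,"rz": 0,"fingers": 1},
  {"dx": 0.003,"dy": -0.04,"dz": 0,"rx": 0,"ry": 0,"rz": 0,"fingers": 1},
  {"dx": 0.003,"dy": -0.04,"dz": 0,"rx": 0,"ry": 0,"rz": 0,"fingers": 1},
  {"dx": 0.003,"dy": -0.04,"dz": 0,"rx": 0,"ry": 0,"rz": 0,"fingers": 1},
  {"dx": 0.003,"dy": -0.04,"dz": 0,"rx": 0,"ry": 0,"rz": 0,"fingers": 1},
])

```text
t: 12.48
tcp_pos: [0.5259, 0.3194, 0.0832]
eef_rot: [[-0.067, 0.998, -0.0], [0.998, 0.067, -0.0], [-0.0, -0.0, -1.0]]
force: [0.7, 0.2, -0.3]
opening: -0.0003
grasp_force: 0.0
```

>>> send_rows([
  {"dx": 0.003,"dy": -0.04,"dz": 0,"rx": 0,"ry": 0,"rz": 0,"fingers": 1},
  {"dx": 0.003,"dy": -0.04,"dz": 0,"rx": 0,"ry": 0,"rz": 0,"fingers": 1},
  {"dx": 0.003,"dy": -0.04,"dz": 0,"rx": 0,"ry": 0,"rz": 0,"fingers": 1},
  {"dx": 0.003,"dy": -0.04,"dz": 0,"rx": 0,"ry": 0,"rz": 0,"fingers": 1},
  {"dx": 0.003,"dy": -0.04,"dz": 0,"rx": 0,"ry": 0,"rz": 0,"fingers": 1},
])

```text
t: 13.1
tcp_pos: [0.5263, 0.3135, 0.0834]
eef_rot: [[-0.069, 0.998, 0.0], [0.998, 0.069, 0.006], [0.006, 0.001, -1.0]]
force: [1.8, 10.4, -7.1]
opening: 0.0003
grasp_force: 5.1
```

>>> send_rows([
  {"dx": 0.004,"dy": -0.06,"dz": 0,"rx": 0,"ry": 0,"rz": 0,"fingers": 1},
  {"dx": 0.004,"dy": -0.06,"dz": 0,"rx": 0,"ry": 0,"rz": 0,"fingers": 1},
  {"dx": 0.004,"dy": -0.06,"dz": 0,"rx": 0,"ry": 0,"rz": 0,"fingers": 1},
  {"dx": 0.004,"dy": -0.06,"dz": 0,"rx": 0,"ry": 0,"rz": 0,"fingers": 1},
  {"dx": 0.004,"dy": -0.06,"dz": 0,"rx": 0,"ry": 0,"rz": 0,"fingers": 1},
])

```text
t: 13.72
tcp_pos: [0.5274, 0.2985, 0.0834]
eef_rot: [[-0.069, 0.998, 0.001], [0.998, 0.069, 0.006], [0.006, 0.001, -1.0]]
force: [1.5, 10.2, -6.7]
opening: -0.0003
grasp_force: 5.1
```

>>> send_rows([
  {"dx": 0.003,"dy": -0.05,"dz": 0,"rx": 0,"ry": 0,"rz": 0,"fingers": 1},
  {"dx": 0.003,"dy": -0.05,"dz": 0,"rx": 0,"ry": 0,"rz": 0,"fingers": 1},
  {"dx": 0.003,"dy": -0.05,"dz": 0,"rx": 0,"ry": 0,"rz": 0,"fingers": 1},
  {"dx": 0.003,"dy": -0.05,"dz": 0,"rx": 0,"ry": 0,"rz": 0,"fingers": 1},
  {"dx": 0.003,"dy": -0.05,"dz": 0,"rx": 0,"ry": 0,"rz": 0,"fingers": 1},
  {"dx": 0.003,"dy": -0.05,"dz": 0,"rx": 0,"ry": 0,"rz": 0,"fingers": 1},
  {"dx": 0.003,"dy": -0.05,"dz": 0,"rx": 0,"ry": 0,"rz": 0,"fingers": 1},
])

```text
t: 14.6
tcp_pos: [0.5285, 0.2818, 0.0834]
eef_rot: [[-0.07, 0.998, 0.001], [0.998, 0.07, 0.008], [0.007, 0.001, -1.0]]
force: [1.1, 12.7, -9.0]
opening: 0.0003
grasp_force: 6.0
```

>>> send_rows([
  {"dx": 0.003,"dy": -0.04,"dz": 0,"rx": 0,"ry": 0,"rz": 0,"fingers": 1},
  {"dx": 0.003,"dy": -0.04,"dz": 0,"rx": 0,"ry": 0,"rz": 0,"fingers": 1},
  {"dx": 0.003,"dy": -0.04,"dz": 0,"rx": 0,"ry": 0,"rz": 0,"fingers": 1},
  {"dx": 0.003,"dy": -0.04,"dz": 0,"rx": 0,"ry": 0,"rz": 0,"fingers": 1},
])

```text
t: 15.1
tcp_pos: [0.529, 0.2743, 0.0834]
eef_rot: [[-0.07, 0.998, 0.001], [0.998, 0.07, 0.008], [0.008, 0.001, -1.0]]
force: [0.9, 14.2, -9.1]
opening: 0.0002
grasp_force: 6.7
```

>>> send_rows([
  {"dx": 0.002,"dy": -0.03,"dz": 0,"rx": 0,"ry": 0,"rz": 0,"fingers": 1},
  {"dx": 0.002,"dy": -0.03,"dz": 0,"rx": 0,"ry": 0,"rz": 0,"fingers": 1},
  {"dx": 0.001,"dy": -0.02,"dz": 0,"rx": 0,"ry": 0,"rz": 0,"fingers": 1},
])

```text
t: 15.48
tcp_pos: [0.5292, 0.271, 0.0834]
eef_rot: [[-0.07, 0.998, 0.001], [0.997, 0.07, 0.009], [0.009, 0.002, -1.0]]
force: [1.7, 14.7, -11.2]
opening: 0.0001
grasp_force: 7.7
```

>>> send_rows([
  {"dx": 0.001,"dy": -0.02,"dz": 0,"rx": 0,"ry": 0,"rz": 0,"fingers": 1},
  {"dx": 0.001,"dy": -0.02,"dz": 0,"rx": 0,"ry": 0,"rz": 0,"fingers": 1},
  {"dx": 0,"dy": 0,"dz": 0,"rx": 0,"ry": 0,"rz": 0,"fingers": 1},
])

```text
t: 15.85
tcp_pos: [0.5293, 0.2697, 0.0834]
eef_rot: [[-0.071, 0.997, 0.001], [0.997, 0.071, 0.01], [0.01, 0.002, -1.0]]
force: [1.4, 16.6, -10.8]
opening: -0.0002
grasp_force: 8.1
```

Run:
```python
from h import *
s=readout.sense();print(s["tcp_pos"],s["force"])
f={n:cv2.cvtColor(grab_frame(n),cv2.COLOR_RGB2BGR) for n in("top","side")}
for n in f:cv2.imwrite(f"pics/{n}4.png",f[n])
cv2.imwrite("pics/push.png",np.hstack([cv2.resize(f["top"][150:250,170:330],(560,350),interpolation=2),cv2.resize(f["side"][180:280,235:300],(228,350),interpolation=2)]))
```

```text
[0.52927416 0.2696719  0.08341571] [  1.41201173  16.63786446 -10.78920523]
```

View pics/push.png

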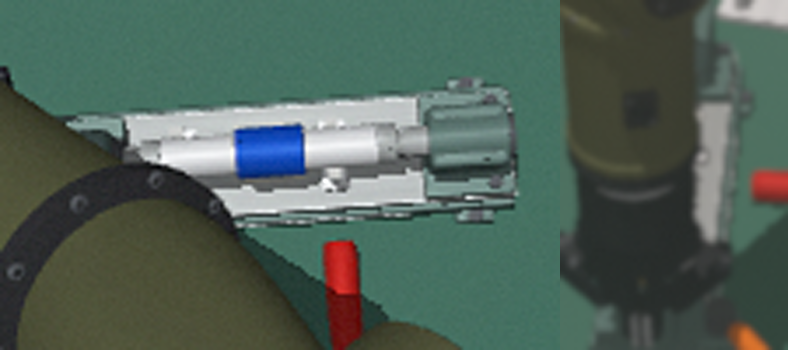

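>>> send_rows([
  {"dx": 0.001,"dy": -0.02,"dz": 0,"rx": 0,"ry": 0,"rz": 0,"fingers": 1},
  {"dx": 0,"dy": 0,"dz": 0,"rx": 0,"ry": 0,"rz": 0,"fingers": 1},
  {"dx": 0,"dy": 0,"dz": 0,"rx": 0,"ry": 0,"rz": 0,"fingers": 1},
  {"dx": 0,"dy": 0,"dz": 0,"rx": 0,"ry": 0,"rz": 0,"fingers": 1},
])

```text
t: 16.45
tcp_pos: [0.5293, 0.2691, 0.0834]
eef_rot: [[-0.071, 0.997, 0.001], [0.997, 0.071, 0.011], [0.011, 0.002, -1.0]]
force: [1.5, 16.7, -12.2]
opening: -0.0002
grasp_force: 8.6
```

Run:
```python
from h import *
O=np.array([.541,.0925,0]);d=np.array([-.0663,.9978,0]);n=np.array([.9978,.0663,0])
for k in(3,4,5):
    f=grab_frame("top") if k==5 else cv2.imread(f"pics/top{k}.png")[...,::-1].copy()
    c,s,m=blob(f,(105,130,60),(130,255,255),(215,165,275,225))
    p=plane("top",c,.105);print(k,c,s,"bed y,x:",(p-O)@d,(p-O)@n)
```

```text
3 [238.05904059 193.67527675] [228 186  21  16 271] bed y,x: 0.02200004982240326 -0.0003426910484525434
4 [246.72794118 192.87132353] [237 186  20  15 272] bed y,x: 0.0006819429299109148 0.00013827651485225689
5 [246.72794118 192.87132353] [237 186  20  15 272] bed y,x: 0.0006819429299109148 0.00013827651485225689
```

>>> send_rows([
  {"dx": 0.001,"dy": -0.02,"dz": 0,"rx": 0,"ry": 0,"rz": 0,"fingers": 1},
  {"dx": 0,"dy": 0,"dz": 0,"rx": 0,"ry": 0,"rz": 0,"fingers": 1},
  {"dx": 0,"dy": 0,"dz": 0,"rx": 0,"ry": 0,"rz": 0,"fingers": 1},
])

```text
t: 16.88
tcp_pos: [0.5294, 0.2685, 0.0835]
eef_rot: [[-0.071, 0.997, 0.001], [0.997, 0.071, 0.012], [0.011, 0.002, -1.0]]
force: [2.1, 18.1, -12.3]
opening: 0.0
grasp_force: 9.1
```

>>> send_rows([
  {"dx": 0.001,"dy": -0.014,"dz": 0,"rx": 0,"ry": 0,"rz": 0,"fingers": 1},
  {"dx": 0,"dy": 0,"dz": 0,"rx": 0,"ry": 0,"rz": 0,"fingers": 1},
  {"dx": 0,"dy": 0,"dz": 0,"rx": 0,"ry": 0,"rz": 0,"fingers": 1},
  {"dx": 0,"dy": 0,"dz": 0,"rx": 0,"ry": 0,"rz": 0,"fingers": 1},
])

```text
t: 17.38
tcp_pos: [0.5294, 0.2682, 0.0835]
eef_rot: [[-0.072, 0.997, 0.001], [0.997, 0.072, 0.012], [0.012, 0.002, -1.0]]
force: [1.8, 19.9, -13.5]
opening: -0.0001
grasp_force: 9.5
```

>>> send_rows([
  {"dx": -0.01,"dy": 0.15,"dz": 0,"rx": 0,"ry": 0,"rz": 0,"fingers": 1},
  {"dx": -0.03,"dy": 0.5,"dz": 0,"rx": 0,"ry": 0,"rz": 0,"fingers": 1},
  {"dx": 0,"dy": 0,"dz": 0.7,"rx": 0,"ry": 0,"rz": 0,"fingers": 1},
  {"dx": 0,"dy": 0,"dz": 1,"rx": 0,"ry": 0,"rz": 0,"fingers": 1},
  {"dx": 0,"dy": 0,"dz": 1,"rx": 0,"ry": 0,"rz": 0,"fingers": 1},
  {"dx": -0.5,"dy": -0.9,"dz": 0,"rx": 0,"ry": 0,"rz": 0,"fingers": 1},
  {"dx": -0.5,"dy": -0.9,"dz": 0,"rx": 0,"ry": 0,"rz": 0,"fingers": 1},
  {"dx": -0.5,"dy": -0.9,"dz": 0,"rx": 0,"ry": 0,"rz": 0,"fingers": 1},
  {"dx": -0.5,"dy": -0.9,"dz": 0,"rx": 0,"ry": 0,"rz": 0,"fingers": 1},
  {"dx": -0.5,"dy": -0.9,"dz": 0,"rx": 0,"ry": 0,"rz": 0,"fingers": 1},
])

```text
t: 18.62
tcp_pos: [0.4018, 0.0659, 0.2183]
eef_rot: [[-0.066, 0.998, -0.0], [0.998, 0.066, -0.001], [-0.001, -0.0, -1.0]]
force: [1.5, -1.2, 0.5]
opening: -0.0004
grasp_force: 0.0
```

>>> send_rows([
  {"dx": -0.3,"dy": -0.9,"dz": 0,"rx": 0,"ry": 0,"rz": 0,"fingers": 1},
  {"dx": 0,"dy": -0.9,"dz": 0,"rx": 0,"ry": 0,"rz": 0,"fingers": 1},
  {"dx": 0,"dy": 0,"dz": 0,"rx": 0,"ry": 0,"rz": 0,"fingers": 1},
  {"dx": 0,"dy": 0,"dz": 0,"rx": 0,"ry": 0,"rz": 0,"fingers": 1},
])

```text
t: 19.12
tcp_pos: [0.3878, -0.0219, 0.2184]
eef_rot: [[-0.066, 0.998, 0.0], [0.998, 0.066, -0.0], [-0.0, 0.0, -1.0]]
force: [0.2, 0.2, 0.7]
opening: -0.0
grasp_force: 0.0
```

```bash
cat > lev.py <<'E'
from h import *
np.set_printoptions(precision=4,suppress=True)
O=np.array([.541,.0925,0]);d=np.array([-.0663,.9978,0]);n=np.array([.9978,.0663,0])
def bed(p):return np.array([(p-O)@n,(p-O)@d,p[2]])
def look(k):
    f={m:grab_frame(m) for m in("top","side")}
    for m in f:cv2.imwrite(f"pics/{m}{k}.png",f[m][...,::-1])
    c,s,_=blob(f["top"],(5,150,100),(20,255,255),(150,212,215,250));e,s2,_=blob(f["side"],(5,150,100),(20,255,255),(262,255,310,310))
    t=tri(c,e);print("lever",c,s,e,s2,t,bed(t[0]))
    b,s,_=blob(f["top"],(105,130,60),(130,255,255),(215,165,275,225));e,s2,_=blob(f["side"],(105,130,60),(130,255,255),(240,200,290,250))
    t=tri(b,e);print("sleeve",b,s[4],e,s2[4],bed(plane("top",b,.105)),bed(t[0]))
    return f
E
python3 - <<'E'
from lev import *
s=readout.sense();print(s["t"],s["tcp_pos"],s["force"])
f=look(6)
cv2.imwrite("pics/nip.png",np.hstack([cv2.resize(f["top"][150:250,150:310],(560,350),interpolation=2),cv2.resize(f["side"][190:300,240:310],(223,350),interpolation=2)])[...,::-1])
E
```

```text
19.125 [ 0.3878 -0.0219  0.2184] [0.2448 0.1928 0.711 ]
lever [178.5405 229.045 ] [170 223  18  13 111] [288.75   278.0625] [283 272  12  13  80] (array([0.4546, 0.2631, 0.0855]), np.float64(0.0017234603448223567)) [-0.0749  0.176   0.0855]
sleeve [246.7279 192.8713] 272 [265.952 218.848] 125 [0.0001 0.0007 0.105 ] [0.0001 0.0005 0.1104]
```

View pics/nip.png

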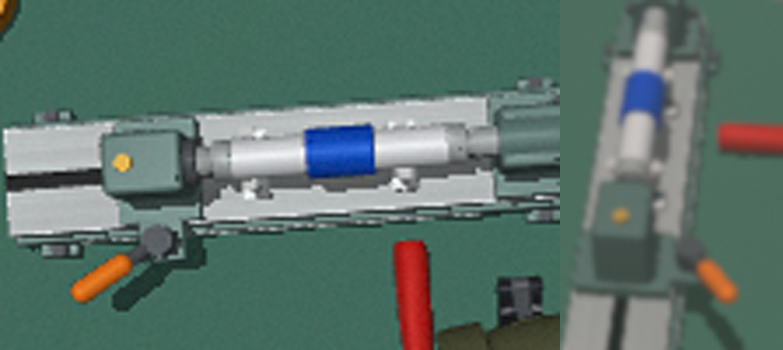

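The roller sits between both cones, with its sleeve at bed y of about 0. The lever is still loose, at top (178,229). Next I'll go in on the lever's inner side.

>>> send_rows([
  {"dx": 0.272,"dy": 0.869,"dz": 0,"rx": 0,"ry": 0,"rz": 0,"fingers": 1},
  {"dx": 0.272,"dy": 0.869,"dz": 0,"rx": 0,"ry": 0,"rz": 0,"fingers": 1},
  {"dx": 0.272,"dy": 0.869,"dz": 0,"rx": 0,"ry": 0,"rz": 0,"fingers": 1},
  {"dx": 0.272,"dy": 0.869,"dz": 0,"rx": 0,"ry": 0,"rz": 0,"fingers": 1},
  {"dx": 0.272,"dy": 0.869,"dz": 0,"rx": 0,"ry": 0,"rz": 0,"fingers": 1},
  {"dx": 0.272,"dy": 0.869,"dz": 0,"rx": 0,"ry": 0,"rz": 0,"fingers": 1},
  {"dx": 0.272,"dy": 0.869,"dz": 0,"rx": 0,"ry": 0,"rz": 0,"fingers": 1},
  {"dx": 0,"dy": 0,"dz": 0,"rx": 0,"ry": 0,"rz": 0,"fingers": 1},
  {"dx": 0,"dy": 0,"dz": 0,"rx": 0,"ry": 0,"rz": 0,"fingers": 1},
])

```text
t: 20.35
tcp_pos: [0.4822, 0.2823, 0.2178]
eef_rot: [[-0.069, 0.998, -0.001], [0.998, 0.069, -0.001], [-0.001, -0.001, -1.0]]
force: [0.7, -0.8, 0.1]
opening: 0.0001
grasp_force: 0.0
```

>>> send_rows([
  {"dx": 0.02,"dy": 0,"dz": -0.6,"rx": 0,"ry": 0,"rz": 0,"fingers": 1},
  {"dx": 0,"dy": 0,"dz": -0.8,"rx": 0,"ry": 0,"rz": 0,"fingers": 1},
  {"dx": 0,"dy": 0,"dz": -0.6,"rx": 0,"ry": 0,"rz": 0,"fingers": 1},
  {"dx": 0,"dy": 0,"dz": -0.4,"rx": 0,"ry": 0,"rz": 0,"fingers": 1},
  {"dx": 0,"dy": 0,"dz": -0.3,"rx": 0,"ry": 0,"rz": 0,"fingers": 1},
  {"dx": 0,"dy": 0,"dz": -0.16,"rx": 0,"ry": 0,"rz": 0,"fingers": 1},
  {"dx": 0,"dy": 0,"dz": 0,"rx": 0,"ry": 0,"rz": 0,"fingers": 1},
])

```text
t: 21.22
tcp_pos: [0.484, 0.2817, 0.0752]
eef_rot: [[-0.066, 0.998, -0.0], [0.998, 0.066, -0.0], [-0.0, -0.0, -1.0]]
force: [0.6, -0.7, -0.2]
opening: -0.0003
grasp_force: 0.0
```

Run:
```python
from lev import *
pv=np.array([-.0535,.134])
prev=None
for th in np.radians([25,35,45,55,65,75,85,92,96.6]):
    r=.050;sx,cx=np.sin(th),np.cos(th);c=.008+.0145*cx+.011*sx
    b=pv+[-r*sx+c*cx, r*cx+c*sx]
    w=O+b[0]*n+b[1]*d;print(int(np.degrees(th)),w[:2],None if prev is None else (w-prev)[:2]/.05);prev=w
print(readout.sense()["tcp_pos"])
```

```text
25 [0.4772 0.2789] None
35 [0.4678 0.278 ] [-0.1887 -0.0173]
45 [0.4583 0.2752] [-0.1911 -0.0571]
55 [0.4491 0.2702] [-0.1835 -0.0991]
65 [0.4408 0.2632] [-0.1651 -0.1404]
75 [0.434  0.2543] [-0.136  -0.1777]
85 [0.4292 0.2439] [-0.0973 -0.208 ]
92 [0.4271 0.236 ] [-0.0409 -0.1585]
96 [0.4264 0.2306] [-0.0136 -0.1078]
[0.484  0.2817 0.0752]
```

>>> send_rows([
  {"dx": -0.07,"dy": -0.03,"dz": 0,"rx": 0,"ry": 0,"rz": 0,"fingers": 1},
  {"dx": -0.07,"dy": -0.03,"dz": 0,"rx": 0,"ry": 0,"rz": 0,"fingers": 1},
  {"dx": -0.09,"dy": -0.01,"dz": 0,"rx": 0,"ry": 0,"rz": 0,"fingers": 1},
  {"dx": -0.09,"dy": -0.01,"dz": 0,"rx": 0,"ry": 0,"rz": 0,"fingers": 1},
  {"dx": -0.095,"dy": -0.03,"dz": 0,"rx": 0,"ry": 0,"rz": 0,"fingers": 1},
  {"dx": -0.095,"dy": -0.03,"dz": 0,"rx": 0,"ry": 0,"rz": 0,"fingers": 1},
])

```text
t: 21.98
tcp_pos: [0.4588, 0.275, 0.0755]
eef_rot: [[-0.066, 0.998, 0.001], [0.998, 0.066, 0.0], [0.0, 0.001, -1.0]]
force: [3.1, 0.2, 0.6]
opening: 0.0
grasp_force: 1.2
```

>>> send_rows([
  {"dx": -0.092,"dy": -0.05,"dz": 0,"rx": 0,"ry": 0,"rz": 0,"fingers": 1},
  {"dx": -0.092,"dy": -0.05,"dz": 0,"rx": 0,"ry": 0,"rz": 0,"fingers": 1},
  {"dx": -0.083,"dy": -0.07,"dz": 0,"rx": 0,"ry": 0,"rz": 0,"fingers": 1},
  {"dx": -0.083,"dy": -0.07,"dz": 0,"rx": 0,"ry": 0,"rz": 0,"fingers": 1},
  {"dx": -0.068,"dy": -0.09,"dz": 0,"rx": 0,"ry": 0,"rz": 0,"fingers": 1},
  {"dx": -0.068,"dy": -0.09,"dz": 0,"rx": 0,"ry": 0,"rz": 0,"fingers": 1},
])

```text
t: 22.72
tcp_pos: [0.4339, 0.2538, 0.0752]
eef_rot: [[-0.067, 0.998, -0.0], [0.998, 0.067, 0.0], [0.0, -0.0, -1.0]]
force: [2.3, 0.9, 0.3]
opening: -0.0001
grasp_force: 1.1
```

>>> send_rows([
  {"dx": -0.048,"dy": -0.1,"dz": 0,"rx": 0,"ry": 0,"rz": 0,"fingers": 1},
  {"dx": -0.048,"dy": -0.1,"dz": 0,"rx": 0,"ry": 0,"rz": 0,"fingers": 1},
  {"dx": -0.02,"dy": -0.08,"dz": 0,"rx": 0,"ry": 0,"rz": 0,"fingers": 1},
  {"dx": 0,"dy": 0,"dz": 0,"rx": 0,"ry": 0,"rz": 0,"fingers": 1},
])

```text
t: 23.22
tcp_pos: [0.4282, 0.2393, 0.0752]
eef_rot: [[-0.066, 0.998, -0.001], [0.998, 0.066, -0.001], [-0.001, -0.001, -1.0]]
force: [0.5, 0.1, -0.1]
opening: -0.0001
grasp_force: 0.3
```

Now I'll push to the stop in 2 mm steps.

>>> send_rows([
  {"dx": -0.005,"dy": -0.05,"dz": 0,"rx": 0,"ry": 0,"rz": 0,"fingers": 1},
  {"dx": -0.005,"dy": -0.05,"dz": 0,"rx": 0,"ry": 0,"rz": 0,"fingers": 1},
  {"dx": 0,"dy": -0.04,"dz": 0,"rx": 0,"ry": 0,"rz": 0,"fingers": 1},
  {"dx": 0,"dy": 0,"dz": 0,"rx": 0,"ry": 0,"rz": 0,"fingers": 1},
])

```text
t: 23.72
tcp_pos: [0.4281, 0.2351, 0.0755]
eef_rot: [[-0.068, 0.998, 0.001], [0.998, 0.068, 0.004], [0.004, 0.001, -1.0]]
force: [1.6, 9.0, -3.8]
opening: 0.0002
grasp_force: 3.7
```

Force has risen to 9 N, so the lever is at its stop. I'll back off and check.

>>> send_rows([
  {"dx": 0,"dy": 0.15,"dz": 0,"rx": 0,"ry": 0,"rz": 0,"fingers": 1},
  {"dx": 0,"dy": 0.5,"dz": 0,"rx": 0,"ry": 0,"rz": 0,"fingers": 1},
  {"dx": 0,"dy": 0,"dz": 0.8,"rx": 0,"ry": 0,"rz": 0,"fingers": 1},
  {"dx": 0,"dy": 0,"dz": 1,"rx": 0,"ry": 0,"rz": 0,"fingers": 1},
  {"dx": 0,"dy": 0,"dz": 1,"rx": 0,"ry": 0,"rz": 0,"fingers": 1},
  {"dx": -0.1,"dy": -1,"dz": 0,"rx": 0,"ry": 0,"rz": 0,"fingers": 1},
  {"dx": -0.1,"dy": -1,"dz": 0,"rx": 0,"ry": 0,"rz": 0,"fingers": 1},
  {"dx": -0.1,"dy": -1,"dz": 0,"rx": 0,"ry": 0,"rz": 0,"fingers": 1},
  {"dx": -0.1,"dy": -1,"dz": 0,"rx": 0,"ry": 0,"rz": 0,"fingers": 1},
  {"dx": -0.1,"dy": -1,"dz": 0,"rx": 0,"ry": 0,"rz": 0,"fingers": 1},
])

```text
t: 24.98
tcp_pos: [0.4018, 0.0134, 0.2151]
eef_rot: [[-0.066, 0.998, -0.002], [0.998, 0.066, -0.001], [-0.001, -0.002, -1.0]]
force: [1.8, -0.8, -0.8]
opening: -0.0
grasp_force: 0.0
```

>>> send_rows([
  {"dx": -0.1,"dy": -0.7,"dz": 0,"rx": 0,"ry": 0,"rz": 0,"fingers": 1},
  {"dx": 0,"dy": 0,"dz": 0,"rx": 0,"ry": 0,"rz": 0,"fingers": 1},
  {"dx": 0,"dy": 0,"dz": 0,"rx": 0,"ry": 0,"rz": 0,"fingers": 1},
])

```text
t: 25.35
tcp_pos: [0.3976, -0.0192, 0.2152]
eef_rot: [[-0.066, 0.998, -0.001], [0.998, 0.066, -0.0], [0.0, -0.001, -1.0]]
force: [-0.2, -0.2, 0.1]
opening: -0.0004
grasp_force: 0.0
```

Run:
```python
from lev import *
f=look(7)
c,s,m=blob(f["top"],(5,150,100),(20,255,255),(150,212,215,250))
ys,xs=np.nonzero(m);w=np.array([bed(plane("top",(x,y),.085))[:2] for x,y in zip(xs,ys)])
v=np.linalg.svd(w-w.mean(0),full_matrices=False)[2][0];v*=np.sign(-v[0]);print("grip mean",w.mean(0),"angle off +y to -x",np.degrees(np.arctan2(-v[0],v[1])), "from pivot",np.degrees(np.arctan2(-(w.mean(0)[0]+.0535),w.mean(0)[1]-.134)))
cv2.imwrite("pics/locked.png",np.hstack([cv2.resize(f["top"][150:250,150:310],(560,350),interpolation=2),cv2.resize(f["side"][190:300,240:310],(223,350),interpolation=2)])[...,::-1])
```

```text
lever [196.8899 236.1193] [193 227   8  19 109] [298.3226 264.6022] [290 261  18   8  93] (array([0.4367, 0.2177, 0.0859]), np.float64(0.0014893130173557006)) [-0.0958  0.1318  0.0859]
sleeve [246.7279 192.8713] 272 [265.952 218.848] 125 [0.0001 0.0007 0.105 ] [0.0001 0.0005 0.1104]
grip mean [-0.0965  0.132 ] angle off +y to -x 94.263869403783 from pivot 92.69164207923819
```

View pics/locked.png

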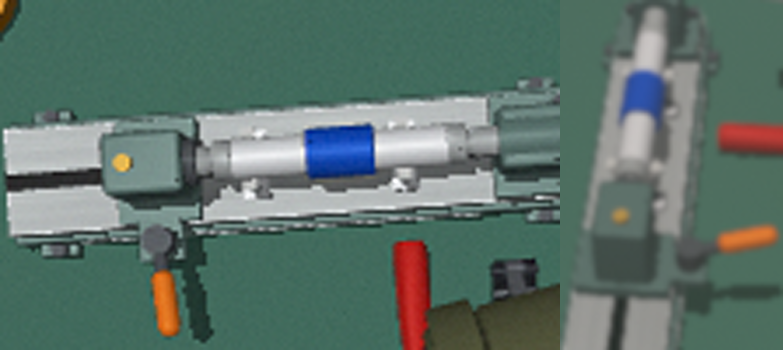

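Run:
```python
from lev import *
for k in(6,7):
    f=cv2.imread(f"pics/top{k}.png")[...,::-1].copy()
    c,s,m=blob(f,(5,150,100),(20,255,255),(150,212,215,250))
    ys,xs=np.nonzero(m);w=np.array([bed(plane("top",(x,y),.085))[:2] for x,y in zip(xs,ys)])
    v=np.linalg.svd(w-w.mean(0),full_matrices=False)[2][0];v*=np.sign(-v[0]);print(k,w.mean(0),np.degrees(np.arctan2(-v[0],v[1])))
    q=np.zeros(2)
```

```text
6 [-0.0757  0.176 ] 29.56297336196536
7 [-0.0965  0.132 ] 94.263869403783
```

Measured rotation is about 65°, where the full swing is 71.6°, so it may be short of the stop. I'll push again further out and harder. At 12 N or less that's still well below what moves the tailstock.

>>> send_rows([
  {"dx": 0.09,"dy": 0.95,"dz": 0,"rx": 0,"ry": 0,"rz": 0,"fingers": 1},
  {"dx": 0.09,"dy": 0.95,"dz": 0,"rx": 0,"ry": 0,"rz": 0,"fingers": 1},
  {"dx": 0.09,"dy": 0.95,"dz": 0,"rx": 0,"ry": 0,"rz": 0,"fingers": 1},
  {"dx": 0.09,"dy": 0.95,"dz": 0,"rx": 0,"ry": 0,"rz": 0,"fingers": 1},
  {"dx": 0.09,"dy": 0.95,"dz": 0,"rx": 0,"ry": 0,"rz": 0,"fingers": 1},
  {"dx": 0.09,"dy": 0.95,"dz": 0,"rx": 0,"ry": 0,"rz": 0,"fingers": 1},
  {"dx": 0,"dy": 0,"dz": -0.6,"rx": 0,"ry": 0,"rz": 0,"fingers": 1},
  {"dx": 0,"dy": 0,"dz": -0.9,"rx": 0,"ry": 0,"rz": 0,"fingers": 1},
  {"dx": 0,"dy": 0,"dz": -0.8,"rx": 0,"ry": 0,"rz": 0,"fingers": 1},
  {"dx": 0,"dy": 0,"dz": -0.48,"rx": 0,"ry": 0,"rz": 0,"fingers": 1},
])

```text
t: 26.7
tcp_pos: [0.4235, 0.2662, 0.0743]
eef_rot: [[-0.069, 0.998, -0.002], [0.998, 0.069, -0.001], [-0.001, -0.002, -1.0]]
force: [0.1, -0.7, -0.2]
opening: -0.0
grasp_force: 0.0
```

>>> send_rows([
  {"dx": 0,"dy": -0.3,"dz": 0,"rx": 0,"ry": 0,"rz": 0,"fingers": 1},
  {"dx": 0,"dy": -0.15,"dz": 0,"rx": 0,"ry": 0,"rz": 0,"fingers": 1},
  {"dx": 0,"dy": -0.05,"dz": 0,"rx": 0,"ry": 0,"rz": 0,"fingers": 1},
  {"dx": 0,"dy": 0,"dz": 0,"rx": 0,"ry": 0,"rz": 0,"fingers": 1},
])

```text
t: 27.2
tcp_pos: [0.4256, 0.2404, 0.0772]
eef_rot: [[-0.066, 0.998, 0.002], [0.998, 0.066, 0.001], [0.001, 0.002, -1.0]]
force: [-1.6, -0.4, 0.4]
opening: -0.0004
grasp_force: 0.0
```

>>> send_rows([
  {"dx": 0,"dy": -0.06,"dz": 0,"rx": 0,"ry": 0,"rz": 0,"fingers": 1},
  {"dx": 0,"dy": -0.04,"dz": 0,"rx": 0,"ry": 0,"rz": 0,"fingers": 1},
  {"dx": 0,"dy": 0,"dz": 0,"rx": 0,"ry": 0,"rz": 0,"fingers": 1},
])

```text
t: 27.58
tcp_pos: [0.425, 0.2354, 0.0763]
eef_rot: [[-0.067, 0.998, 0.0], [0.998, 0.067, 0.0], [0.0, 0.0, -1.0]]
force: [0.1, -0.3, -0.7]
opening: 0.0003
grasp_force: 0.0
```

>>> send_rows([
  {"dx": 0,"dy": -0.03,"dz": 0,"rx": 0,"ry": 0,"rz": 0,"fingers": 1},
  {"dx": 0,"dy": -0.03,"dz": 0,"rx": 0,"ry": 0,"rz": 0,"fingers": 1},
  {"dx": 0,"dy": 0,"dz": 0,"rx": 0,"ry": 0,"rz": 0,"fingers": 1},
])

```text
t: 27.95
tcp_pos: [0.425, 0.2347, 0.0765]
eef_rot: [[-0.068, 0.998, 0.001], [0.998, 0.068, 0.004], [0.004, 0.001, -1.0]]
force: [-0.6, 5.9, -1.8]
opening: 0.0002
grasp_force: 3.1
```

>>> send_rows([
  {"dx": 0,"dy": -0.04,"dz": 0,"rx": 0,"ry": 0,"rz": 0,"fingers": 1},
  {"dx": 0,"dy": 0,"dz": 0,"rx": 0,"ry": 0,"rz": 0,"fingers": 1},
  {"dx": 0,"dy": 0,"dz": 0,"rx": 0,"ry": 0,"rz": 0,"fingers": 1},
])

```text
t: 28.32
tcp_pos: [0.4251, 0.2344, 0.0767]
eef_rot: [[-0.069, 0.998, 0.001], [0.998, 0.069, 0.006], [0.006, 0.002, -1.0]]
force: [0.4, 10.2, -5.0]
opening: 0.0002
grasp_force: 5.1
```

It doesn't give at 10 N, so it is the hard stop. I'll retreat, check and hand in.

>>> send_rows([
  {"dx": 0,"dy": 0.15,"dz": 0,"rx": 0,"ry": 0,"rz": 0,"fingers": 1},
  {"dx": 0,"dy": 0.5,"dz": 0,"rx": 0,"ry": 0,"rz": 0,"fingers": 1},
  {"dx": 0,"dy": 0,"dz": 0.8,"rx": 0,"ry": 0,"rz": 0,"fingers": 1},
  {"dx": 0,"dy": 0,"dz": 1,"rx": 0,"ry": 0,"rz": 0,"fingers": 1},
  {"dx": 0,"dy": 0,"dz": 1,"rx": 0,"ry": 0,"rz": 0,"fingers": 1},
  {"dx": -0.1,"dy": -1,"dz": 0,"rx": 0,"ry": 0,"rz": 0,"fingers": 1},
  {"dx": -0.1,"dy": -1,"dz": 0,"rx": 0,"ry": 0,"rz": 0,"fingers": 1},
  {"dx": -0.1,"dy": -1,"dz": 0,"rx": 0,"ry": 0,"rz": 0,"fingers": 1},
  {"dx": -0.1,"dy": -1,"dz": 0,"rx": 0,"ry": 0,"rz": 0,"fingers": 1},
  {"dx": -0.1,"dy": -1,"dz": 0,"rx": 0,"ry": 0,"rz": 0,"fingers": 1},
])

```text
t: 29.58
tcp_pos: [0.3992, 0.011, 0.2163]
eef_rot: [[-0.066, 0.998, -0.001], [0.998, 0.066, -0.001], [-0.001, -0.001, -1.0]]
force: [1.1, -0.6, -1.0]
opening: 0.0
grasp_force: 0.0
```

>>> send_rows([
  {"dx": 0,"dy": 0,"dz": 0,"rx": 0,"ry": 0,"rz": 0,"fingers": 1},
  {"dx": 0,"dy": 0,"dz": 0,"rx": 0,"ry": 0,"rz": 0,"fingers": 1},
  {"dx": 0,"dy": 0,"dz": 0,"rx": 0,"ry": 0,"rz": 0,"fingers": 1},
])

```text
t: 29.95
tcp_pos: [0.4, 0.0142, 0.2164]
eef_rot: [[-0.069, 0.998, 0.0], [0.998, 0.069, 0.0], [0.0, 0.0, -1.0]]
force: [0.3, 0.1, -0.1]
opening: 0.0002
grasp_force: 0.0
```

Run:
```python
from lev import *
look(8)
print(close_job())
```

```text
lever [196.8899 236.1193] [193 227   8  19 109] [298.3261 264.6848] [290 261  18   8  92] (array([0.4367, 0.2177, 0.0856]), np.float64(0.0014670265978535232)) [-0.0958  0.1319  0.0856]
sleeve [246.7279 192.8713] 272 [265.952 218.848] 125 [0.0001 0.0007 0.105 ] [0.0001 0.0005 0.1104]
the job is handed in; nothing more can be done
None
```

The blue roller is mounted between the centres, nipped with about 19 N on the pushing tool, and the clamp lever is against its stop (no give at 10 N, though the camera read about 65° of swing against 71.6° nominal); the job was handed in at about 30 s, and no verdict was returned.

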